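# Tip the drained egg tray over and push it home

### The arm

A 6-joint arm with a two-finger parallel gripper is mounted at the origin on the work surface. World frame = base frame: x ahead of the robot, y to its left, z up, the work surface at z = 0. Lengths are in mm, angles in rad, forces in N, time in s.
With the tool pointing down it reaches from about 350 to 775 mm from the base axis. Payload 7.3 kg.
Tool frame: the origin (TCP) lies midway between the tips of the shut fingers; the grasp point (between the pads) lies 19 mm behind it; z points along the fingers, y is the line along which they close (so a half turn about z gives the same grasp; the last joint's range is limited). The gripper opens to 92 mm and grips with 3 to 60 N. Pads are 19 mm wide; open, the fingers measure 130 mm over their backs; the gripper's body (75 mm by 190 mm) begins 47 mm behind the grasp point.
Start: joints at [1.072, 0.342, 1.524, -0, 1.275, -0.146], TCP at [181.388, 492.69, 226.741] pointing down, gripper open.
Joint ranges: [-2.53, 2.53], [-0.77, 2.02], [0.04, 2.7], [-1, 4.14], [0.28, 2.66], [-3.11, 3.11]. Speed limits (rad/s): [2.57, 2.57, 3.14, 3.14, 3.14, 3.14].

### API

Orientations are given as [roll, pitch, yaw] about the fixed x, y, z axes, in that order (R = Rz(yaw) Ry(pitch) Rx(roll)).
In Python, from plant import bot gives the robot as it stands.
- The arm moves only by the tool jog_arm, never from a script. Its arguments are lists of equal length, an entry for each row: "dp": the shift along the tool's x, y, z in m, a list of three; "twist": the turn about the tool's z in degrees. A call has 1 to 10 rows; each row shifts and turns the commanded pose from where the row before left it, along the tool's axes as they then stand; what a row does not reach is not made up. A row lasts 1/8 s, in which the tool goes at most 62.5 mm and 10.7 degrees, less where a joint would pass 70% of its speed; a pose out of reach is approached as far as the arm can. A call is refused whole if a number of a shift passes 0.0625 or a number of a turn 10.7, either way. A call with a gripper value outside its range is refused whole. "jaw" is the finger opening in m, from 0 to 0.0918, set as the call begins (left out, the last holds). The fingers move at their own pace and stop on an object; the grip force is fixed at half the most. Time passes only in rows, so rows that do not move let the fingers close. It gives the time, the measured TCP pose, the force, the opening and the grip force at its end, in the units of the state.
- bot.get_obs(): the state, without advancing time (a new reading comes with each control period).
- bot.capture(name): name is "scene" or "top" or "wrist"; returns the picture (420x560x3 uint8, blue, green, red); there is no depth.
- bot.camera_params(name): a dict with "fx", "fy", "cx", "cy" (pixels), "R" (3x3) and "t" (3): a world point X has camera coordinates R X + t. Camera axes: x right, y down, z forward; pixel columns grow to the right and rows downward; lengths in mm; the calibration is good to about 2 mm. A picture is of the moment at which its call begins: read the wrist's pose just before it. camera_params takes no time and is no camera call; for the wrist camera it gives the pose at the moment of the call.
- bot.close_job(): hands the job in; it is judged then, once.
Trained networks look in the newest picture that a camera, given by its name, has taken for a name from the list of things; names that differ only in an ending like _2 or _b are one class to them, and where a whole thing is asked for, a point or a joint stands for the part that bears it (a point fixed in the world has none). Each returns a list of dicts, best first, with "confidence" (0 to 1); they miss things now and then, are a little off and sometimes report something else, mostly with a low value. They report only what shows in the picture. A call takes as long as a camera call. They do not tell look-alikes from the thing itself.
- bot.find_in(camera, label): "bbox" ([centre column, centre row, width, height] in pixels, round what is visible of it).
- bot.masks_of(camera, label): "pixels" (420x560 bool, what is visible of it) and "bbox" ([centre column, centre row, width, height] in pixels, round what is visible of it).
The state is a dict: "time": time; "joint_positions": joint angles; "dq": joint speeds; "tau": joint torques, N m; "tool_pos": TCP position; "tcp_rot": TCP orientation; "contact_force": force on the tool from outside, world axes, zero at the start; "moment": the same for the moment, N m; "grip_width": finger opening in mm; "finger_force": force on a finger pad.
Only numpy, scipy, OpenCV 4.12 (cv2) and the standard library are available. Lean on these libraries where they do the work, as an engineer would, in place of code of your own. Each camera call takes 0.05 s, during which the arm holds its last target. There are 200 camera calls.

### The job

The orange egg tray has drained standing on its long edge: push it over so that it lies flat with its cells up, then push it along the table into the corner between the long wooden rail and the short wooden end stop, flush against both. Only push it with the fingers, never pinch or lift it, and leave the blue tray and the other things on the table as they are.

Things in the scene. Friction and masses are not known exactly. Their poses are not given: they have to be found in the camera images.
- tray: Orange plastic egg tray, 12 open cells, 190 x 145 x 45 mm, 0.13 to 0.25 kg, loose. It starts standing on a long edge, 145 mm high, cells towards the robot. Origin: middle of the face it stands on. Axes as it stands: z up, y along the 190 mm length, x (45 mm) from the cell side to the closed underside, away from the robot. Lying cells up, its x points down and z towards the rail.
- tray_mid (a point): Middle of the orange tray's outer box, axes as tray: 72.5 mm above the table standing, 22.5 mm lying flat. Pushed in its +x near the top edge of the cell side, it passes balance after 25 to 45 mm and falls flat by itself, its bottom edge staying about in place. The cells are recessed 13 mm behind the 4 mm rim.
- rail: Long fixed wooden rail on the table beyond the tray, 820 mm long (its y axis), 25 mm deep (x), 30 mm high. Origin: centre of its underside. Its x axis points away from the robot, so its working face is 12.5 mm to -x of the origin. It may be turned by up to about 5 degrees.
- end_stop: Short fixed wooden block at one end of the rail, left or right, square to the rail on its robot side: 200 mm along its x axis, 30 mm wide (y), 30 mm high. Origin: centre of its underside, so its two faces are 15 mm to either side in y; the one towards the middle of the rail is the working face. Axes parallel to the rail's.
- blue_tray: A blue tray like the orange one, standing on its long edge at the other end of the rail, its 190 mm length along x, 45 mm thick along y, 145 mm high; loose, to be left standing. Origin: centre of the face it stands on.
- soap: Green soap bottle, 60 mm diameter, 150 mm high, standing, loose, to be left alone. Origin: centre of its underside.
- egg_bowl: White bowl with three brown eggs, 136 mm diameter, about 72 mm high with the eggs, loose, to be left alone. Origin: centre of its underside.
- carton: Closed cardboard egg carton, 105 x 150 mm, 69 mm high, loose, to be left alone. Origin: centre of its underside.
- brush: Cleaning brush lying on the table, roughly along x, loose, to be left alone. Origin: centre of its underside.
Things that resemble listed ones, but are neither listed nor needed, are in the scene too. Of the things that look like the end_stop, take the one that is farthest from the robot's base at the start.

How it is judged:
By the outcome, as a careful person would: the job done as asked, in the order asked, and still so for the second after the job is handed in, with the robot touching nothing.
It also fails if it takes over 67 s, if anything falls off the work surface, if the arm or the gripper's body presses on something with over 40 N, if the wrist force passes 120 N, or if a joint passes its speed limit or range.

## Working session

There is one attempt and no reset: what is moved stays moved. The work goes in short steps, Python scripts to look and compute and a tool call to move; the robot and the scene stay as the last step left them, time stands still between calls to the robot, and variables do not carry over. Pictures are saved under pics/ and viewed, at most 10 in all, crops included, and the job is handed in when it is done.

Besides the shell and the picture viewer there is one more tool, called after ">>>" as name(argument=value, ...), one argument or row to a line, values as JSON. jog_arm: Moves the arm, as the interface text tells. Its arguments: {"type":"object","properties":{"dp":{"type":"array"},"twist":{"type":"array"},"jaw":{"type":"number"}},"required":["dp","twist"]}

```bash
mkdir -p pics; ls; python3 - <<'E'
from plant import bot
import cv2
for n in("scene","top"):
    im=bot.capture(n); cv2.imwrite(f"pics/{n}0.png",im)
    p=bot.camera_params(n); print(n,p)
    for l in("tray","rail","end_stop","blue_tray","soap","egg_bowl","carton","brush"):
        for d in bot.find_in(n,l): print(l,[round(float(v)) for v in d["bbox"]],round(d["confidence"],2))
o=bot.get_obs();print(o)
E
```

```text
pics
scene {'fx': 457.2038134025155, 'fy': 457.2038134025155, 'cx': 285.2162103246532, 'cy': 212.0963511924172, 'R': array([[ 0.67195965,  0.74050617, -0.01099271],
       [ 0.47790097, -0.4449067 , -0.7574092 ],
       [-0.56575692,  0.50369499, -0.65284796]]), 't': array([-355.1630287 , -144.0004115 , 1600.70291312])}
tray [260, 230, 62, 79] 0.89
rail [319, 311, 214, 205] 0.74
end_stop [279, 154, 35, 38] 0.93
blue_tray [188, 346, 81, 102] 0.81
soap [112, 296, 37, 52] 0.89
egg_bowl [366, 158, 43, 32] 0.91
carton [402, 170, 51, 46] 0.78
brush [331, 182, 48, 37] 0.83
top {'fx': 480.67481399968085, 'fy': 480.67481399968085, 'cx': 290.1140581510655, 'cy': 210.25404742576464, 'R': array([[ 0.02239922, -0.99974736, -0.00186838],
       [-0.99127961, -0.02196668, -0.12993152],
       [ 0.12985765,  0.00476245, -0.99152121]]), 't': array([  59.20007117,  442.32053834, 1517.85645255])}
tray [327, 195, 63, 30] 0.73
rail [310, 123, 242, 23] 0.61
end_stop [206, 166, 10, 64] 0.97
end_stop [214, 299, 21, 65] 0.64
end_stop [311, 124, 240, 24] 0.24
blue_tray [439, 142, 30, 72] 0.85
blue_tray [310, 
[... 157 characters left out ...]
 26, 22] 0.18
{'time': 0.9, 'joint_positions': array([ 1.07198352e+00,  3.41954782e-01,  1.52408643e+00,  3.38774179e-05,
        1.27541010e+00, -1.46021772e-01]), 'dq': array([ 0.0002298 ,  0.00049922, -0.00071197,  0.00012091, -0.0011224 ,
       -0.00209358]), 'tau': array([ 6.87242664e-04, -4.31112528e+01, -2.44478756e+01,  7.18783261e-02,
        4.81403363e-02,  1.88622084e-05]), 'tool_pos': array([181.38849758, 492.69445853, 226.76874038]), 'tcp_rot': array([ 3.14144810e+00, -1.15015269e-05,  2.78879176e+00]), 'contact_force': array([-0.88438762, -0.83054302, -0.18577823]), 'moment': array([ 0.00162311, -0.00250178,  0.08330973]), 'finger_force': 0.0, 'grip_width': 91.89742283710908}
```

```bash
python3 - <<'E'
import cv2
a=cv2.imread("pics/top0.png");cv2.imwrite("pics/t.png",cv2.resize(a[80:350,120:490],(800,584),interpolation=cv2.INTER_CUBIC))
E
```

```text
(no output)
```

View pics/t.png

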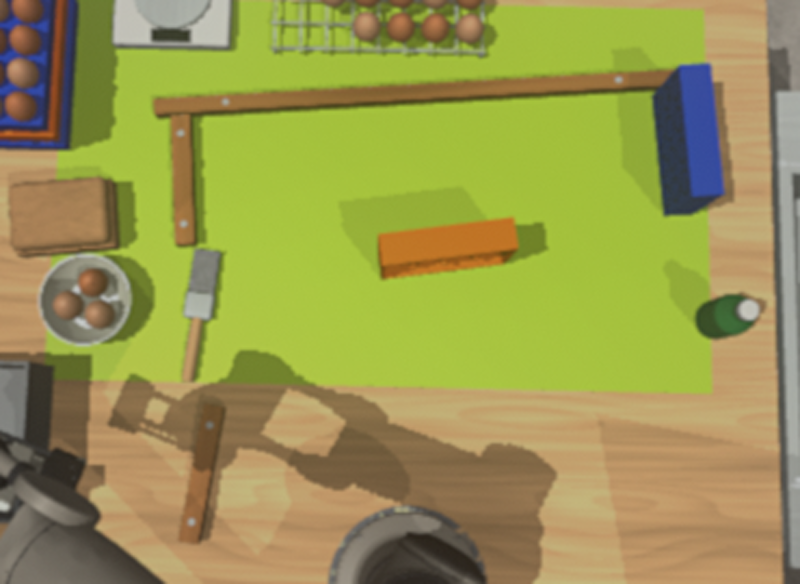

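View pics/scene0.png

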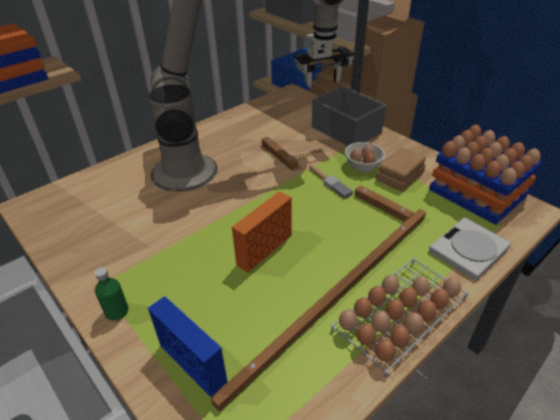

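The top view shows the orange tray at crop (447,245). The rail runs along the top, with its end stop on the left at (183,180), which is the +y end. The look-alike stop at (203,470) is nearer the robot. The scene view confirms this. Next I'll fit box models to the masks.

```bash
cat > h.py <<'E'
import numpy as np, cv2
from scipy.optimize import minimize
def proj(P,X):
    c=np.asarray(X)@P["R"].T+P["t"]; return np.c_[P["fx"]*c[:,0]/c[:,2]+P["cx"],P["fy"]*c[:,1]/c[:,2]+P["cy"]]
def unproj(P,uv,z):
    uv=np.atleast_2d(uv); d=np.c_[(uv[:,0]-P["cx"])/P["fx"],(uv[:,1]-P["cy"])/P["fy"],np.ones(len(uv))]@P["R"]
    C=-P["R"].T@P["t"]; return C+d*((z-C[2])/d[:,2])[:,None]
def box(x,y,a,s):
    g=np.array([[i,j,k] for i in(-.5,.5) for j in(-.5,.5) for k in(0,1)])*s
    c,n=np.cos(a),np.sin(a); return np.c_[x+c*g[:,0]-n*g[:,1],y+n*g[:,0]+c*g[:,1],g[:,2]]
def sil(P,p,s,k=4):
    h=cv2.convexHull((proj(P,box(*p,s))*k+k/2-.5).astype(np.float32)).round().astype(np.int32)
    m=np.zeros((420*k,560*k),np.uint8); cv2.fillPoly(m,[h],1); return cv2.resize(m.astype(np.float32),(560,420),interpolation=cv2.INTER_AREA)
def fit(views,p0,s):
    def cost(q):
        e=0
        for P,m in views:
            r=sil(P,(q[0],q[1],q[2]/200),s); e+=1-np.minimum(r,m).sum()/np.maximum(r,m).sum()
        return e/len(views)
    q0=np.array([p0[0],p0[1],p0[2]*200]); 
    for st in(12,4):
        r=minimize(cost,q0,method="Nelder-Mead",options=dict(initial_simplex=np.vstack([q0]+[q0+st*v for v in np.eye(3)]),xatol=.1,fatol=1e-4)); q0=r.x
    return q0[0],q0[1],q0[2]/200,1-r.fun
E
cat > m.py <<'E'
from plant import bot
from h import *
cams=("top","scene")
P={n:bot.camera_params(n) for n in cams}
for n in cams: bot.capture(n)
S={"tray":(45,190,145),"rail":(25,820,30),"end_stop":(200,30,30),"blue_tray":(190,45,145)}
PK={"tray":(327,195),"rail":(310,123),"end_stop":(206,166),"blue_tray":(439,142)}
PS={"tray":(260,230),"rail":(319,311),"end_stop":(385,205),"blue_tray":(188,346)}
for l,s in S.items():
    M=[]
    for n,pk in zip(cams,(PK,PS)):
        for d in bot.masks_of(n,l):
            b=d["bbox"]
            if np.hypot(b[0]-pk[l][0],b[1]-pk[l][1])<20 and d["confidence"]>.4: M.append((n,d["pixels"].astype(np.float32)));break
    print(l,[m[0] for m in M])
    p0=unproj(P["top"],PK[l],s[2]/2)[0]
    for sel in (["top"],["scene"],["top","scene"]):
        v=[(P[n],m) for n,m in M if n in sel]
        if len(v)==len(sel): print("  ",sel,np.round(fit(v,(p0[0],p0[1],0.05 if l in("tray","rail") else 0),s),3))
E
python3 m.py
```

```text
tray ['top', 'scene']
   ['top'] [ 4.85507e+02 -4.19830e+01  1.57000e-01  9.56000e-01]
   ['scene'] [ 4.87445e+02 -4.30110e+01  1.39000e-01  9.61000e-01]
   ['top', 'scene'] [ 4.85756e+02 -4.11770e+01  1.44000e-01  9.54000e-01]
rail ['top', 'scene']
   ['top'] [7.35554e+02 8.28100e+00 7.80000e-02 8.94000e-01]
   ['scene'] [ 7.39167e+02 -6.93100e+00  7.70000e-02  9.40000e-01]
   ['top', 'scene'] [ 7.37965e+02 -5.27200e+00  7.90000e-02  8.95000e-01]
end_stop ['top']
   ['top'] [5.93090e+02 3.52921e+02 9.30000e-02 9.05000e-01]
blue_tray ['top', 'scene']
   ['top'] [ 6.52771e+02 -3.94184e+02  7.80000e-02  9.74000e-01]
   ['scene'] [ 6.53203e+02 -3.94878e+02  7.90000e-02  9.70000e-01]
   ['top', 'scene'] [ 6.53003e+02 -3.94712e+02  7.40000e-02  9.70000e-01]
```

>>> jog_arm(
  dp=[
    [0,0,0],
    [0,0,0],
    [0,0,0],
    [-0.05,-0.03,0],
    [-0.05,-0.03,0],
    [-0.05,-0.03,0],
    [0,-0.06,0],
    [0,-0.06,0],
    [0,-0.06,0],
    [0,-0.06,0],
  ],
  twist=[-9.5,-9.5,-9.5,0,0,0,0,0,0,0],
)

```text
time: 2.65
tool_pos: [377.5, 186.0, 226.9]
tcp_rot: [3.142, 0.001, -2.997]
contact_force: [1.1, -0.4, -0.7]
grip_width: 91.9
finger_force: 0.0
```

>>> jog_arm(
  dp=[
    [0,-0.06,0],
    [0,-0.06,0],
    [0,-0.06,0],
    [0,-0.055,0],
    [0,0,0.056],
    [0,0,0.056],
    [0,0,0],
  ],
  twist=[0,0,0,0,0,0,0],
)

```text
time: 3.52
tool_pos: [408.7, -44.2, 112.3]
tcp_rot: [3.138, -0.007, -2.998]
contact_force: [1.1, 0.3, 0.3]
grip_width: 91.6
finger_force: 0.0
```

```bash
python3 - <<'E'
from plant import bot
import cv2
a=bot.capture("scene");cv2.imwrite("pics/s1.png",cv2.resize(a[120:320,120:400],(784,560),interpolation=cv2.INTER_CUBIC))
E
```

```text
(no output)
```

View pics/s1.png

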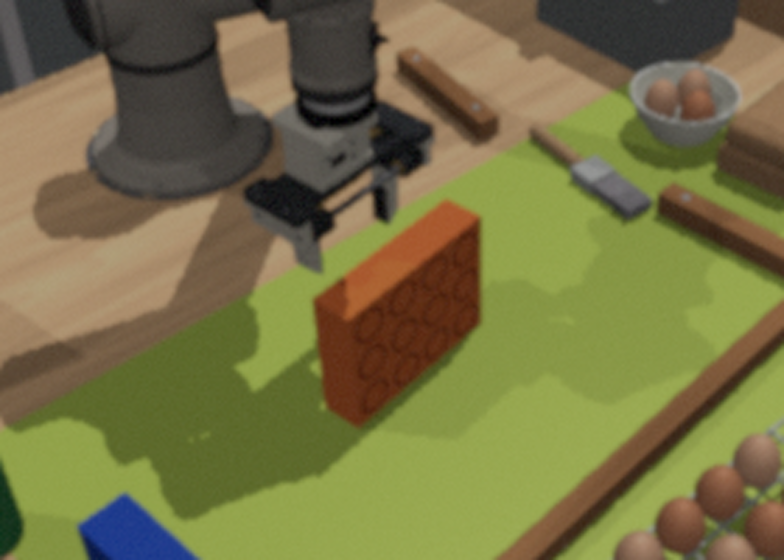

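The gripper stands squarely behind the tray and clear of it. Now I'll approach and push.

>>> jog_arm(
  dp=[
    [-0.01,-0.008,0],
    [-0.015,0,0],
    [-0.01,0,0],
    [-0.006,0,0],
    [-0.006,0,0],
    [-0.006,0,0],
    [-0.006,0,0],
    [-0.006,0,0],
  ],
  twist=[0,0,0,0,0,0,0,0],
)

```text
time: 4.58
tool_pos: [477.1, -43.3, 114.7]
tcp_rot: [3.141, 0.0, -2.997]
contact_force: [-0.1, 0.3, 0.2]
grip_width: 91.8
finger_force: 0.0
```

```bash
python3 - <<'E'
from plant import bot
import cv2
print(bot.get_obs()["contact_force"])
a=bot.capture("scene");cv2.imwrite("pics/s2.png",cv2.resize(a[120:320,120:400],(784,560),interpolation=cv2.INTER_CUBIC))
E
```

```text
[-0.07928594  0.29766867  0.15414094]
```

View pics/s2.png

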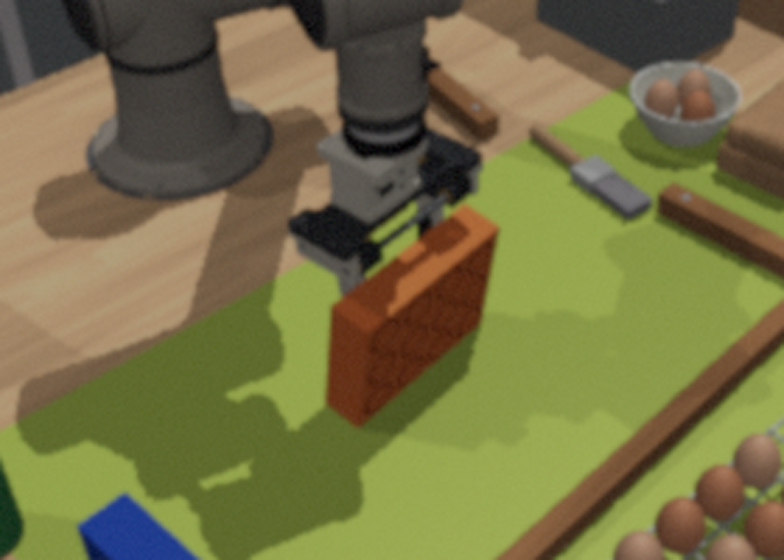

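The tray is tilting cleanly and its bottom edge is staying in place. Keep pushing.

>>> jog_arm(
  dp=[
    [-0.008,0,0],
    [-0.008,0,0],
    [-0.008,0,0],
    [-0.008,0,0],
    [-0.008,0,0],
    [0,0,0],
    [0,0,0],
    [0,0,0],
    [0,0,0],
    [0,0,0],
  ],
  twist=[0,0,0,0,0,0,0,0,0,0],
)

```text
time: 5.88
tool_pos: [516.3, -37.6, 114.8]
tcp_rot: [3.142, 0.0, -2.997]
contact_force: [0.1, -0.5, -0.8]
grip_width: 92.0
finger_force: 0.0
```

```bash
python3 - <<'E'
from plant import bot
import cv2
a=bot.capture("scene");cv2.imwrite("pics/s3.png",cv2.resize(a[120:320,120:400],(784,560),interpolation=cv2.INTER_CUBIC))
E
```

```text
(no output)
```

View pics/s3.png

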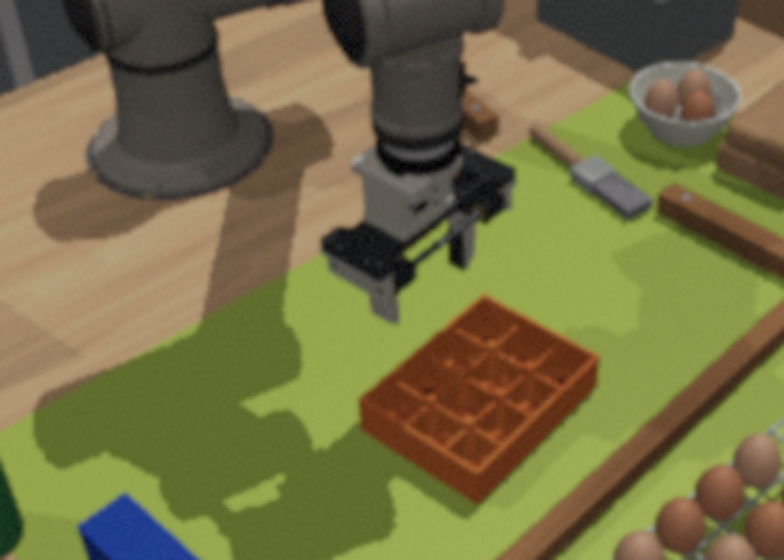

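It has fallen flat with its cells up. I'll back off, lower the gripper and measure.

>>> jog_arm(
  dp=[
    [0.04,0,0],
    [0.03,0,0],
    [0,0,0.05],
    [0,0,0.045],
    [0,0,0],
  ],
  twist=[0,0,0,0,0],
)

```text
time: 6.55
tool_pos: [444.8, -47.1, 17.7]
tcp_rot: [3.139, -0.006, -2.997]
contact_force: [0.5, -0.2, 0.3]
grip_width: 91.8
finger_force: 0.0
```

```bash
cat > m2.py <<'E'
from plant import bot
from h import *
P={n:bot.camera_params(n) for n in("top","scene")}
def tray(p0=None):
    M=[];
    for n in P:
        bot.capture(n); r=[d for d in bot.masks_of(n,"tray") if d["confidence"]>.4]
        if r: M.append((P[n],r[0]["pixels"].astype(np.float32))); b=r[0]["bbox"]; print(n,np.round(b))
        if n=="top" and p0 is None: p0=unproj(P[n],b[:2],22)[0]
    s=(145,190,45)
    for m in M: print(np.round(fit([m],(p0[0],p0[1],.1),s),3))
    q=fit(M,(p0[0],p0[1],.1),s); print("both",np.round(q,3))
    o=bot.get_obs(); t=o["tool_pos"]; print("tool",np.round(t,1),o["tcp_rot"],np.round(o["contact_force"],1),o["time"])
    for a,ox,oy in ((.078,737.5,-5.),):
        d=lambda x,y:((x-ox)*np.cos(a)+(y-oy)*np.sin(a),-(x-ox)*np.sin(a)+(y-oy)*np.cos(a))
        print("rail frame tray",np.round(d(q[0],q[1]),1),"dyaw",round(q[2]-a,3),"tool",np.round(d(t[0],t[1]),1))
    return q
if __name__=="__main__": tray()
E
python3 m2.py; python3 - <<'E'
import cv2
from plant import bot
a=bot.capture("top");cv2.imwrite("pics/t2.png",cv2.resize(a[100:240,180:460],(800,400),interpolation=cv2.INTER_CUBIC))
E
```

```text
top [321. 169.  60.  56.]
scene [290. 262.  85.  74.]
[ 5.84762e+02 -2.61160e+01  1.61000e-01  7.83000e-01]
[ 5.8409e+02 -2.7253e+01  1.4400e-01  9.8100e-01]
both [ 5.84129e+02 -2.68930e+01  1.41000e-01  8.81000e-01]
tool [448.4 -47.9  21.3] [-3.14040956e+00  2.91041072e-03 -2.99683315e+00] [ 0.5  1.6 -0.1] 6.75
rail frame tray [-154.6   -9.9] dyaw 0.063 tool [-291.6  -20.3]
```

View pics/t2.png

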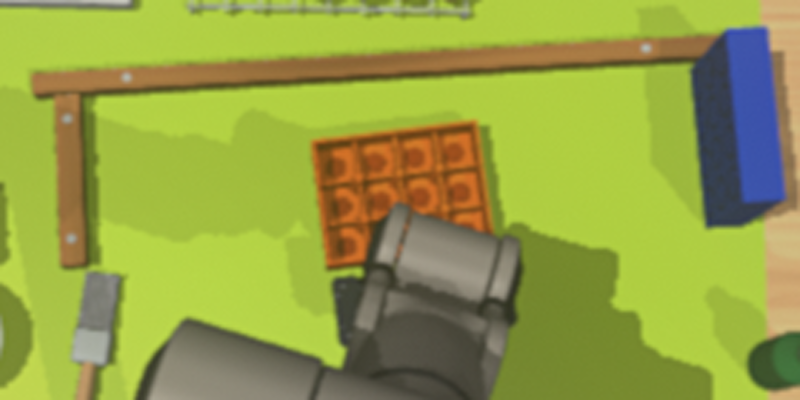

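The tray is flat 70 mm short of the rail, about 3.6° off it. The fingers are behind its near side. I'll align with the rail and push forward.

>>> jog_arm(
  dp=[
    [0,0.01,0],
    [-0.025,0,0.002],
    [-0.02,0,0],
    [-0.008,0,0],
    [-0.008,0,0],
    [-0.008,0,0],
    [-0.008,0,0],
    [-0.008,0,0],
    [-0.008,0,0],
    [-0.008,0,0],
  ],
  twist=[3.8,0,0,0,0,0,0,0,0,0],
)

```text
time: 8.05
tool_pos: [546.8, -29.8, 17.7]
tcp_rot: [3.141, -0.0, -3.063]
contact_force: [-1.1, 0.2, 0.7]
grip_width: 91.8
finger_force: 0.6
```

```bash
python3 m2.py; python3 -c "
from plant import bot;print(bot.get_obs()['joint_positions'].round(2))"
```

```text
top [319. 145.  57.  36.]
scene [301. 271.  93.  75.]
[ 6.73646e+02 -2.19990e+01  3.20000e-02  2.94000e-01]
[ 6.31694e+02 -2.76160e+01  8.40000e-02  9.70000e-01]
both [ 6.32324e+02 -2.69990e+01  8.40000e-02  6.28000e-01]
tool [546.5 -29.8  17.6] [ 3.14152547e+00  2.14348751e-04 -3.06324980e+00] [-0.4 -0.1  0.1] 8.25
rail frame tray [-106.6  -13.7] dyaw 0.006 tool [-192.4   -9.9]
[-0.19  0.63  1.7   0.    0.81 -1.84]
```

>>> jog_arm(
  dp=[
    [-0.006,0,0],
    [-0.006,0,0],
    [-0.004,0,0],
    [-0.002,0,0],
    [-0.002,0,0],
  ],
  twist=[0,0,0,0,0],
)

```text
time: 8.88
tool_pos: [566.2, -28.3, 17.7]
tcp_rot: [3.141, -0.0, -3.063]
contact_force: [-1.7, 0.0, -0.1]
grip_width: 91.9
finger_force: 0.5
```

>>> jog_arm(
  dp=[
    [-0.0015,0,0],
    [-0.0015,0,0],
  ],
  twist=[0,0],
)

```text
time: 9.12
tool_pos: [569.2, -28.0, 17.7]
tcp_rot: [3.141, -0.0, -3.063]
contact_force: [-0.4, -0.0, 0.9]
grip_width: 91.9
finger_force: 0.5
```

>>> jog_arm(
  dp=[
    [-0.0015,0,0],
    [-0.0015,0,0],
  ],
  twist=[0,0],
)

```text
time: 9.38
tool_pos: [571.3, -27.9, 17.6]
tcp_rot: [3.141, -0.002, -3.063]
contact_force: [-7.6, -1.3, 6.1]
grip_width: 92.0
finger_force: 3.8
```

>>> jog_arm(
  dp=[
    [-0.0015,0,0],
    [-0.0015,0,0],
  ],
  twist=[0,0],
)

```text
time: 9.62
tool_pos: [571.2, -27.9, 17.4]
tcp_rot: [3.141, -0.009, -3.063]
contact_force: [-17.4, -4.5, 13.2]
grip_width: 91.7
finger_force: 9.0
```

Flush on the rail: 17 N, and the tool no longer advances. Now go round to the tray's right side.

>>> jog_arm(
  dp=[
    [0.03,0,-0.004],
    [0.03,0,0],
    [0,-0.05,0],
    [0,-0.05,0],
    [0,-0.05,0],
    [0,0,0],
    [0,0,0],
    [0,0,0],
    [0,0,0],
    [0,0,0],
  ],
  twist=[0,0,0,0,0,10,10,10,10,10],
)

```text
time: 10.88
tool_pos: [527.6, -182.0, 21.8]
tcp_rot: [3.141, 0.001, 2.341]
contact_force: [0.2, 0.4, -0.0]
grip_width: 91.5
finger_force: 0.0
```

>>> jog_arm(
  dp=[
    [0,0,0],
    [0,0,0],
    [0,0,0],
    [0,0,0],
    [0,0,0],
  ],
  twist=[10,10,10,10,0],
)

```text
time: 11.5
tool_pos: [527.5, -182.0, 21.8]
tcp_rot: [3.141, 0.0, 1.651]
contact_force: [0.0, -0.3, 0.5]
grip_width: 91.6
finger_force: 0.0
```

```bash
python3 m2.py
```

```text
top [322. 148.  58.  50.]
scene [308. 274.  93.  71.]
[ 6.52965e+02 -2.53920e+01  8.40000e-02  9.75000e-01]
[ 6.52291e+02 -2.62550e+01  6.60000e-02  9.19000e-01]
both [ 6.52417e+02 -2.60370e+01  7.30000e-02  9.46000e-01]
tool [ 527.2 -181.9   21.7] [3.14130202e+00 3.26261262e-05 1.65151776e+00] [-0.5 -0.1  0.6] 11.7
rail frame tray [-86.5 -14.3] dyaw -0.005 tool [-223.4 -159.9]
```

>>> jog_arm(
  dp=[
    [0,0.045,0.003],
    [0,0.045,0],
    [0,0.043,0],
    [0.02,0,0],
    [0.015,0,0],
    [0.01,0,0],
    [0.01,0,0],
    [0.01,0,0],
    [0.01,0,0],
    [0.01,0,0],
  ],
  twist=[0,0,0,0,0,0,0,0,0,0],
)

```text
time: 12.95
tool_pos: [653.0, -86.3, 18.8]
tcp_rot: [3.141, 0.0, 1.649]
contact_force: [-0.4, -2.5, 0.8]
grip_width: 92.1
finger_force: 0.8
```

>>> jog_arm(
  dp=[
    [0.01,0,0],
    [0.01,0,0],
    [0.01,0,0],
    [0.01,0,0],
    [0.01,0,0],
    [0.01,0,0],
    [0.01,0,0],
    [0.01,0,0],
    [0.01,0,0],
    [0.01,0,0],
  ],
  twist=[0,0,0,0,0,0,0,0,0,0],
)

```text
time: 14.2
tool_pos: [645.1, 13.7, 18.7]
tcp_rot: [-3.141, -0.0, 1.649]
contact_force: [-1.1, -1.9, 1.4]
grip_width: 92.0
finger_force: 0.9
```

```bash
python3 m2.py
```

```text
top [270. 149.  52.  48.]
scene [345. 245.  82.  66.]
[6.40690e+02 1.43444e+02 1.15000e-01 6.21000e-01]
[6.46060e+02 1.23599e+02 1.81000e-01 4.87000e-01]
both [6.44317e+02 1.25345e+02 1.41000e-01 5.51000e-01]
tool [645.4  13.5  18.7] [ 3.14119403e+00 -4.26490843e-04  1.64934764e+00] [ 0.2 -0.7  0.1] 14.4
rail frame tray [-82.7 137.2] dyaw 0.063 tool [-90.4  25.6]
```

>>> jog_arm(
  dp=[
    [0.012,0,0],
    [0.012,0,0],
    [0.012,0,0],
    [0.012,0,0],
    [0.012,0,0],
    [0.012,0,0],
    [0.012,0,0],
    [0.012,0,0],
    [0.01,0,0],
    [0.006,0,0],
  ],
  twist=[0,0,0,0,0,0,0,0,0,0],
)

```text
time: 15.65
tool_pos: [636.4, 125.4, 18.7]
tcp_rot: [3.142, -0.0, 1.65]
contact_force: [-0.8, -1.6, -1.5]
grip_width: 91.3
finger_force: 0.4
```

>>> jog_arm(
  dp=[
    [0.003,0,0],
    [0.003,0,0],
    [0.002,0,0],
  ],
  twist=[0,0,0],
)

```text
time: 16.02
tool_pos: [635.9, 132.6, 18.7]
tcp_rot: [3.142, -0.0, 1.649]
contact_force: [0.3, -0.9, -0.4]
grip_width: 91.7
finger_force: 0.5
```

>>> jog_arm(
  dp=[
    [0.0015,0,0],
    [0.0015,0,0],
  ],
  twist=[0,0],
)

```text
time: 16.27
tool_pos: [635.6, 135.6, 18.7]
tcp_rot: [-3.142, -0.0, 1.649]
contact_force: [-0.2, -0.7, -0.4]
grip_width: 91.9
finger_force: 0.5
```

>>> jog_arm(
  dp=[
    [0.0015,0,0],
    [0.0015,0,0],
  ],
  twist=[0,0],
)

```text
time: 16.52
tool_pos: [635.6, 137.6, 18.8]
tcp_rot: [3.141, 0.002, 1.65]
contact_force: [0.1, -9.4, -1.1]
grip_width: 92.1
finger_force: 4.5
```

>>> jog_arm(
  dp=[
    [0.0015,0,0],
    [0.001,0,0],
    [0,0,0],
  ],
  twist=[0,0,0],
)

```text
time: 16.9
tool_pos: [635.6, 137.6, 18.8]
tcp_rot: [-3.141, 0.005, 1.65]
contact_force: [-1.0, -15.5, 1.2]
grip_width: 92.0
finger_force: 7.2
```

>>> jog_arm(
  dp=[
    [-0.02,0,0],
    [-0.05,0,0],
    [-0.05,0,0],
    [0,-0.05,0],
    [0,-0.05,0],
    [0,-0.05,0],
    [0,-0.02,0],
    [0,0,0],
  ],
  twist=[0,0,0,0,0,0,0,0],
)

```text
time: 17.9
tool_pos: [474.4, 8.0, 19.1]
tcp_rot: [3.142, -0.0, 1.648]
contact_force: [0.0, -0.6, 0.8]
grip_width: 91.8
finger_force: 0.0
```

```bash
python3 m2.py;  python3 - <<'E'
import cv2
from plant import bot
a=bot.capture("top");cv2.imwrite("pics/t3.png",cv2.resize(a[110:220,180:340],(800,550),interpolation=cv2.INTER_CUBIC))
E
```

```text
top [237. 151.  61.  52.]
scene [369. 225.  83.  59.]
[6.31866e+02 2.45769e+02 6.60000e-02 9.57000e-01]
[6.28630e+02 2.43311e+02 1.09000e-01 9.29000e-01]
both [6.31385e+02 2.44582e+02 8.00000e-02 9.37000e-01]
tool [476.7   8.   18.9] [3.13972021e+00 1.70552407e-04 1.64903695e+00] [ 0.2  0.3 -1. ] 18.1
rail frame tray [-86.3 257.1] dyaw 0.002 tool [-259.    33.3]
```

View pics/t3.png

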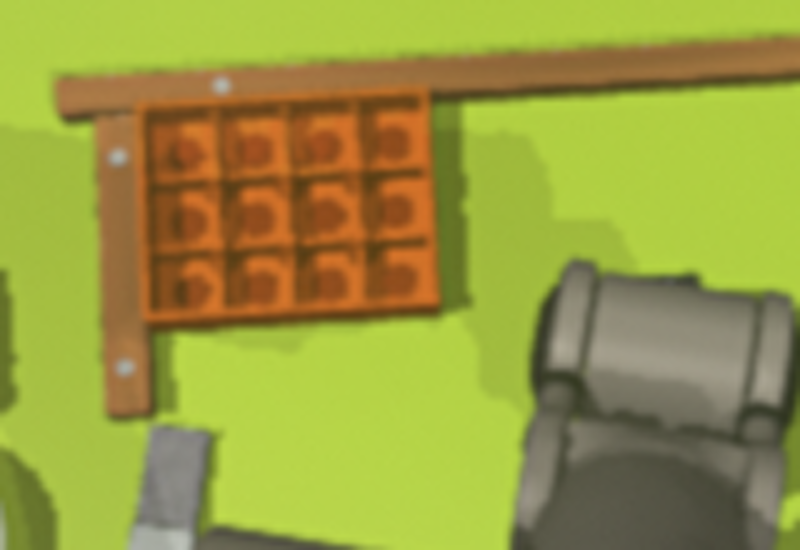

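The top view shows the tray in the corner, cells up, touching the end stop (crop x≈145) and the rail (y≈95). To be sure, I'll nudge it against the rail again with the fingers narrower, keeping clear of the brush head at (180,440).

>>> jog_arm(
  dp=[
    [0,0,0],
    [0,0,0],
    [0,0,0],
    [0,0,0],
    [0,0,0],
    [0,0,0],
    [0,0,0],
    [0,0,0],
    [0,0,0],
    [0,0,0],
  ],
  twist=[-10,-10,-10,-10,-10,-10,-10,-10,-10,0],
  jaw=0.045,
)

```text
time: 19.4
tool_pos: [475.7, 8.3, 18.6]
tcp_rot: [3.142, 0.0, -3.065]
contact_force: [0.4, 0.0, -0.7]
grip_width: 45.0
finger_force: 0.0
```

>>> jog_arm(
  dp=[
    [-0.03,0,0],
    [-0.027,0,0],
    [0,0.05,0],
    [0,0.05,0],
    [0,0.05,0],
    [0,0.05,0],
    [0,0.015,0],
    [0,0,0],
  ],
  twist=[0,0,0,0,0,0,0,0],
)

```text
time: 20.4
tool_pos: [515.0, 227.6, 18.5]
tcp_rot: [-3.141, -0.0, -3.063]
contact_force: [0.0, 0.8, 0.1]
grip_width: 44.9
finger_force: 0.0
```

```bash
python3 m2.py | tail -2
```

```text
tool [515.4 225.6  18.7] [-3.14138268e+00 -3.03517906e-04 -3.06576138e+00] [ 0.3 -0.9  0.4] 20.6
rail frame tray [-85.4 257.1] dyaw 0.011 tool [-203.5  247.2]
```

>>> jog_arm(
  dp=[
    [-0.015,0,0],
    [-0.012,0,0],
    [-0.004,0,0],
    [-0.002,0,0],
    [-0.001,0,0],
  ],
  twist=[0,0,0,0,0],
)

```text
time: 21.22
tool_pos: [548.7, 229.6, 18.6]
tcp_rot: [3.142, -0.0, -3.063]
contact_force: [0.3, -0.6, -0.6]
grip_width: 44.6
finger_force: 0.0
```

>>> jog_arm(
  dp=[
    [-0.0015,0,0],
    [-0.0015,0,0],
  ],
  twist=[0,0],
)

```text
time: 21.48
tool_pos: [550.8, 229.9, 18.7]
tcp_rot: [-3.141, -0.003, -3.063]
contact_force: [-6.7, -0.6, 4.9]
grip_width: 44.9
finger_force: 3.5
```

>>> jog_arm(
  dp=[
    [-0.0015,0,0],
    [-0.0015,0,0],
    [0,0,0],
  ],
  twist=[0,0,0],
)

```text
time: 21.85
tool_pos: [550.7, 229.8, 18.6]
tcp_rot: [-3.141, -0.009, -3.062]
contact_force: [-14.7, -2.6, 10.4]
grip_width: 44.8
finger_force: 7.4
```

>>> jog_arm(
  dp=[
    [0.015,0,0],
    [0.02,0,0],
    [0,-0.06,0],
    [0,-0.06,0],
    [0,-0.06,0],
    [0,-0.06,0],
    [0.05,0,-0.05],
    [0.0,0,-0.05],
    [0,0,0],
  ],
  twist=[0,0,0,0,0,0,0,0,0],
)

```text
time: 22.98
tool_pos: [497.2, -16.1, 116.5]
tcp_rot: [-3.139, 0.008, -3.064]
contact_force: [-0.3, 0.2, -0.1]
grip_width: 44.7
finger_force: 0.0
```

```bash
python3 m2.py;  python3 - <<'E'
import cv2
from plant import bot
a=bot.capture("top");b=bot.capture("scene")
cv2.imwrite("pics/t4.png",cv2.vconcat([cv2.resize(a[110:170,190:290],(750,300+0),interpolation=cv2.INTER_CUBIC)*1,cv2.resize(b[170:290,280:580],(750,300),interpolation=cv2.INTER_CUBIC)]))
E
```

```text
top [238. 151.  61.  52.]
scene [369. 224.  82.  57.]
[6.31353e+02 2.45642e+02 8.10000e-02 9.75000e-01]
[6.30081e+02 2.44011e+02 1.13000e-01 9.18000e-01]
both [6.30999e+02 2.44932e+02 8.50000e-02 9.45000e-01]
tool [494.3 -15.1 111.9] [ 3.14110959e+00 -1.56907102e-03 -3.06295593e+00] [ 0.4  0.2 -0.2] 23.175
rail frame tray [-86.7 257.5] dyaw 0.007 tool [-243.2    8.9]
```

View pics/t4.png

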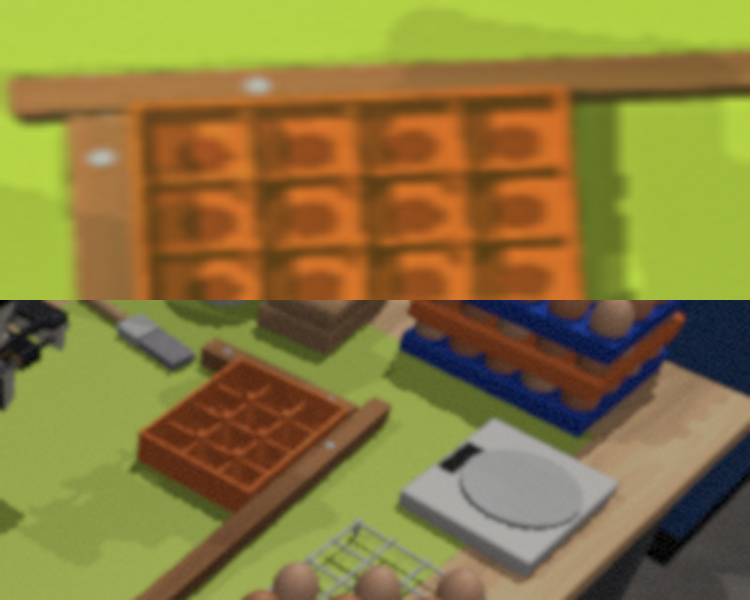

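The tray sits cells up with no visible gap to either the rail or the end stop. The gripper is clear of everything, so I'm handing in.

```bash
python3 -c "
from plant import bot;print(bot.close_job())"
```

```text
the job is handed in; nothing more can be done
None
```

The orange tray was pushed over flat with its cells up and pushed into the corner; the last pictures show no gap at the rail or end stop, and I handed the job in at about 23 s with the gripper clear and nothing else touched.

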